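# Find the empty cartridge bay and push its cover open

### The arm

A 7-joint arm with a two-finger parallel gripper is mounted at the origin on the work surface. World frame = base frame: x ahead of the robot, y to its left, z up, the work surface at z = 0. Lengths are in m, angles in rad, forces in N, time in s.
With the tool pointing down it reaches from about 0.4 to 0.85 m from the base axis. Payload 4.5 kg.
Tool frame: the origin (TCP) lies where the fingers leave the gripper's body, on its centre line; the fingertips stand 64 mm ahead of it and the grasp point (between the pads) lies 45 mm ahead of it; z points along the fingers, y is the line along which they close (so a half turn about z gives the same grasp; the last joint's range is limited). The gripper opens to 88 mm and grips with 3 to 60 N. Pads are 18 mm wide; open, the fingers measure 123 mm over their backs; the gripper's body (75 mm by 187 mm) begins 45 mm behind the grasp point.
Start: joints at [-1.297, 0.689, -0.195, 1.565, 0.157, 0.902, -0.215], TCP at [0.148, 0.607, 0.303] pointing down, gripper open.
Joint ranges: [-3.01, 3.01], [-0.46, 2.08], [-1.47, 1.51], [0.13, 2.56], [-1, 4.14], [0.04, 2.09], [-2.66, 2.66]. Speed limits (rad/s): [2.57, 2.57, 3.14, 3.14, 3.14, 3.14, 3.14].

### API

Orientations are given as a unit quaternion [x, y, z, w].
In Python, from plant import r gives the robot as it stands.
- The arm moves only by the tool play_rows, never from a script. Its arguments are lists of equal length, an entry for each row: "translation": the shift along the tool's x, y, z in m, a list of three; "delta_rot": the turn, a rotation vector about the tool's x, y, z in degrees, a list of three; "grip": the opening, from -1 (shut) to 1 (fully open). In form: {"translation": [[x, y, z], ...], "delta_rot": [[rx, ry, rz], ...], "grip": [grip, ...]}. A call has 1 to 20 rows; each row shifts and turns the commanded pose from where the row before left it, along the tool's axes as they then stand; what a row does not reach is not made up. A row lasts 1/8 s, in which the tool goes at most 62.5 mm and 10.7 degrees, less where a joint would pass 70% of its speed; a pose out of reach is approached as far as the arm can. A call with a gripper value outside its range is refused whole. The fingers move at their own pace and stop on an object; "squeeze" is the grip in N (left out, the last holds). Time passes only in rows, so rows that do not move let the fingers close. It gives the time, the measured TCP pose, the force, the opening and the grip force at its end, in the units of the state.
- r.get_state(): the state, without advancing time (a new reading comes with each control period).
- r.snapshot(name): name is "side" or "top"; returns the picture (480x640x3 uint8, blue, green, red); there is no depth.
- r.get_calibration(name): a dict with "intrinsics" (3x3 intrinsics, pixels), "eye" and "rotation" of the camera in the world. Camera axes: x right, y up, looking along -z (the intrinsics and any distortion apply to the point x, -y, -z); pixel columns grow to the right and rows downward; lengths in m; the calibration is good to about 2 mm. A picture is of the moment at which its call begins. get_calibration takes no time and is no camera call.
- r.finish_job(): hands the job in; it is judged then, once.
Trained networks look in the newest picture that a camera, given by its name, has taken for a name from the list of things; names that differ only in an ending like _2 or _b are one class to them, and where a whole thing is asked for, a point or a joint stands for the part that bears it (a point fixed in the world has none). Each returns a list of dicts, best first, with "confidence" (0 to 1); they miss things now and then, are a little off and sometimes report something else, mostly with a low value. They report only what shows in the picture. A call takes as long as a camera call.
- r.look_for(camera, target): "point" ([x, y, z] in m, in world coordinates, good to about 4 mm: the middle of the surface that is visible of it).
- r.silhouettes(camera, target): "pixels" (480x640 bool, what is visible of it).
The state is a dict: "clock": time; "q": joint angles; "qd": joint speeds; "joint_torque": joint torques, N m; "tool_pos": TCP position; "eef_rot": TCP orientation; "contact_force": force on the tool from outside, world axes, zero at the start; "moment": the same for the moment, N m; "opening": opening from 0.0 (shut) to 1.0 (fully open); "finger_force": force on a finger pad.
Only numpy, scipy, OpenCV 4.12 (cv2) and the standard library are available. Lean on these libraries where they do the work, as an engineer would, in place of code of your own. Each camera call takes 0.05 s, during which the arm holds its last target. There are 200 camera calls.

### The job

Three of the four white covers on the yellow sample deck lie on a cartridge and are firm; the fourth is over an empty bay. Press the dark pads gently, one after another, to find the cover that rocks, then push its pad down until that cover stands open at about 45 degrees or more, and leave it standing open with your fingers clear of it. Pick nothing up, and leave the vials, jars, bottle and spare cartridge where they are.

Things in the scene. Friction and masses are not known exactly. Their poses are not given: they have to be found in the camera images.
- deck: Low yellow and grey housing fixed on the table, top 95 mm high. Origin: on the table plane under the line of the cover pivots, which runs along its y; x points away from the robot (yaw within 0.35). Runs 80 mm from the origin to the robot, 130 mm away, 215 mm to each side. Bays (opening 104 mm in x, 74 in y, 80 deep when empty) at y = +144, +48, -48, -144 mm: covers 1 to 4.
- cover_1 (a joint): Tilt (rad) of white cover 1: plate 100 (x) x 70 (y) x 6 mm, top flush with the deck, pivot across its middle. 0 = closed; positive: pad half (robot's side) sinks, far half rises; range 0 to 1.3. Stiff balanced pivot (0.1 N m): stays where left. Over a cartridge it is firm (gives 1 mm, 0.02 rad); over the empty bay it sinks under 3 to 8 N if slow. Which bay is empty varies.
- pad_1 (a point): Centre of the dark ribbed press pad (30 x 44 mm) of cover 1, on the cover's top face, 32 mm from the pivot line on the robot's side; 95 mm above the table when closed. Moves and tilts with the cover; axes as the deck's when closed.
- cover_2 (a joint): Tilt (rad) of white cover 2: plate 100 (x) x 70 (y) x 6 mm, top flush with the deck, pivot across its middle. 0 = closed; positive: pad half (robot's side) sinks, far half rises; range 0 to 1.3. Stiff balanced pivot (0.1 N m): stays where left. Over a cartridge it is firm (gives 1 mm, 0.02 rad); over the empty bay it sinks under 3 to 8 N if slow. Which bay is empty varies.
- pad_2 (a point): Centre of the dark ribbed press pad (30 x 44 mm) of cover 2, on the cover's top face, 32 mm from the pivot line on the robot's side; 95 mm above the table when closed. Moves and tilts with the cover; axes as the deck's when closed.
- cover_3 (a joint): Tilt (rad) of white cover 3: plate 100 (x) x 70 (y) x 6 mm, top flush with the deck, pivot across its middle. 0 = closed; positive: pad half (robot's side) sinks, far half rises; range 0 to 1.3. Stiff balanced pivot (0.1 N m): stays where left. Over a cartridge it is firm (gives 1 mm, 0.02 rad); over the empty bay it sinks under 3 to 8 N if slow. Which bay is empty varies.
- pad_3 (a point): Centre of the dark ribbed press pad (30 x 44 mm) of cover 3, on the cover's top face, 32 mm from the pivot line on the robot's side; 95 mm above the table when closed. Moves and tilts with the cover; axes as the deck's when closed.
- cover_4 (a joint): Tilt (rad) of white cover 4: plate 100 (x) x 70 (y) x 6 mm, top flush with the deck, pivot across its middle. 0 = closed; positive: pad half (robot's side) sinks, far half rises; range 0 to 1.3. Stiff balanced pivot (0.1 N m): stays where left. Over a cartridge it is firm (gives 1 mm, 0.02 rad); over the empty bay it sinks under 3 to 8 N if slow. Which bay is empty varies.
- pad_4 (a point): Centre of the dark ribbed press pad (30 x 44 mm) of cover 4, on the cover's top face, 32 mm from the pivot line on the robot's side; 95 mm above the table when closed. Moves and tilts with the cover; axes as the deck's when closed.
- vial_1: Small glass vial with blue cap, 24 mm across, 46 mm tall, standing on the deck's far strip, about 92 mm beyond the pivot line. Origin: centre of its underside. Leave alone.
- vial_2: A second such vial on the deck's far strip. Origin: centre of its underside. Leave alone.
- spare: Spare cartridge, a black block with yellow top, 92 x 66 x 78 mm, standing on the table to the robot's right. Origin: centre of its underside. Leave alone.
- jar_1: Specimen jar with yellow lid, 84 mm across, 124 mm tall, on the table to the robot's left. Origin: centre of its underside. Leave alone.
- jar_2: A second such jar on the left. Origin: centre of its underside. Leave alone.
- wash_bottle: White plastic bottle with green cap, 70 mm across, 150 mm tall, on the table to the right. Origin: centre of its underside. Leave alone.

How it is judged:
On the way, in this order (a step that is already met when the one before it is completed fails the run):
1. a cover has rocked under a press (value of joint any of cover_1, cover_2, cover_3, cover_4 above 0.1 rad).
2. that cover is pushed open (over 0.7 rad) (value of joint any of cover_1, cover_2, cover_3, cover_4 above 0.7 rad), for 0.2 s.
At the end, for the whole second after the job is handed in: The cover over the empty bay stands tilted by more than 0.7 rad (40 degrees) and at rest, the other three covers are closed (under 0.15 rad), and every bystander is within 30 mm of where it began (((value of joint cover_1 above 0.7 rad and value of joint each of cover_2, cover_3, cover_4 below 0.15 rad) or (value of joint cover_2 above 0.7 rad and value of joint each of cover_1, cover_3, cover_4 below 0.15 rad) or (value of joint cover_3 above 0.7 rad and value of joint each of cover_1, cover_2, cover_4 below 0.15 rad) or (value of joint cover_4 above 0.7 rad and value of joint each of cover_1, cover_2, cover_3 below 0.15 rad)) and velocity of joint cover_1 between -0.05 and 0.05 rad/s and velocity of joint cover_2 between -0.05 and 0.05 rad/s and velocity of joint cover_3 between -0.05 and 0.05 rad/s and velocity of joint cover_4 between -0.05 and 0.05 rad/s and distance of each of vial_1, vial_2, spare, jar_1, jar_2, wash_bottle from where it was at the start of the episode below 0.03 m); the robot touches nothing.
It fails at once if the robot bears on the deck or a cover with more than 60 N (contact force between any of the arm, the fingers and deck above 60 N).
It fails at once if a vial, jar, bottle or the spare cartridge is lifted, carried or pushed more than 30 mm (distance of any of vial_1, vial_2, spare, jar_1, jar_2, wash_bottle from where it was at the start of the episode above 0.03 m).
It fails at once if a vial, jar, the bottle or the spare cartridge is tipped over (angle between any of vial_1, vial_2, spare, jar_1, jar_2, wash_bottle's own z axis and vertical above 0.5 rad).
It also fails if it takes over 40 s, if anything falls off the work surface, if the arm or the gripper's body presses on something with over 40 N, if the wrist force passes 120 N, or if a joint passes its speed limit or range.

## Working session

There is one attempt and no reset: what is moved stays moved. The work goes in short steps, Python scripts to look and compute and a tool call to move; the robot and the scene stay as the last step left them, time stands still between calls to the robot, and variables do not carry over. Pictures are saved under pics/ and viewed, at most 10 in all, crops included, and the job is handed in when it is done.

Besides the shell and the picture viewer there is one more tool, called after ">>>" as name(argument=value, ...) on one line, values as JSON. play_rows: Moves the arm, as the interface text tells. Its arguments: {"type":"object","properties":{"translation":{"type":"array","items":{"type":"array","items":{"type":"number"}}},"delta_rot":{"type":"array","items":{"type":"array","items":{"type":"number"}}},"grip":{"type":"array","items":{"type":"number"}},"squeeze":{"type":"number"}},"required":["translation","delta_rot","grip"]}

```bash
mkdir -p pics; python3 - <<'E'
from plant import r
import cv2,numpy as np
for c in("top","side"):
    cv2.imwrite(f"pics/{c}1.png",r.snapshot(c))
    for t in("pad_1","cover_1","deck","vial_1","jar_1","wash_bottle","spare"):
        print(c,t,[(np.round(d["point"],3).tolist(),round(d["confidence"],2)) for d in r.look_for(c,t)])
s=r.get_state();print({k:np.round(s[k],3).tolist() for k in("clock","tool_pos","eef_rot","contact_force","opening")})
E
```

```text
top pad_1 [([0.564, -0.102, 0.096], 0.95), ([0.501, 0.074, 0.094], 0.75), ([0.538, -0.012, 0.097], 0.63), ([0.54, 0.044, 0.094], 0.61)]
top cover_1 [([0.47, 0.169, 0.093], 0.92), ([0.565, -0.103, 0.092], 0.86), ([0.536, -0.013, 0.091], 0.67), ([0.502, 0.076, 0.096], 0.63)]
top deck [([0.538, 0.046, 0.095], 0.84)]
top vial_1 [([0.576, 0.146, 0.14], 0.52), ([0.613, 0.012, 0.141], 0.45)]
top jar_1 [([0.458, 0.428, 0.128], 0.89), ([0.584, 0.452, 0.128], 0.69), ([0.564, -0.101, 0.094], 0.28)]
top wash_bottle [([0.613, -0.45, 0.099], 0.84), ([0.538, 0.043, 0.094], 0.45), ([0.566, -0.102, 0.092], 0.21)]
top spare [([0.45, -0.439, 0.075], 0.76)]
side pad_1 [([0.474, 0.174, 0.094], 0.73), ([0.505, 0.08, 0.097], 0.69), ([0.534, -0.013, 0.096], 0.62), ([0.562, -0.099, 0.095], 0.44), ([0.456, 0.468, 0.106], 0.4)]
side cover_1 [([0.503, 0.08, 0.096], 0.79), ([0.468, 0.17, 0.093], 0.77), ([0.539, -0.011, 0.096], 0.74), ([0.565, -0.099, 0.094], 0.65)]
side deck [([0.524, 0.127, 0.099], 0.66)]
side vial_1 [([0.575, 0.146, 0.133], 0.5), ([0.615, -0.439, 0.074], 0.5), ([0.615, 0.018, 0.128], 0.45)]
side jar_1 [([0.582, 0.491, 0.114], 0.86), ([0.473, 0.171, 0.092], 0.6)]
side wash_bottle [([0.615, -0.441, 0.079], 0.67), ([0.522, 0.128, 0.096], 0.47)]
side spare [([0.446, -0.423, 0.06], 0.64)]
{'clock': 0.8, 'tool_pos': [0.148, 0.607, 0.303], 'eef_rot': [0.12, 0.993, 0.0, -0.0], 'contact_force': [0.141, 0.659, 0.387], 'opening': 1.0}
```

View pics/top1.png

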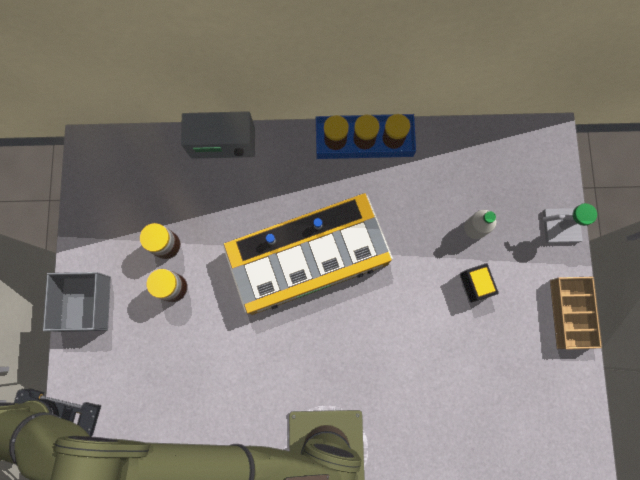

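View pics/side1.png

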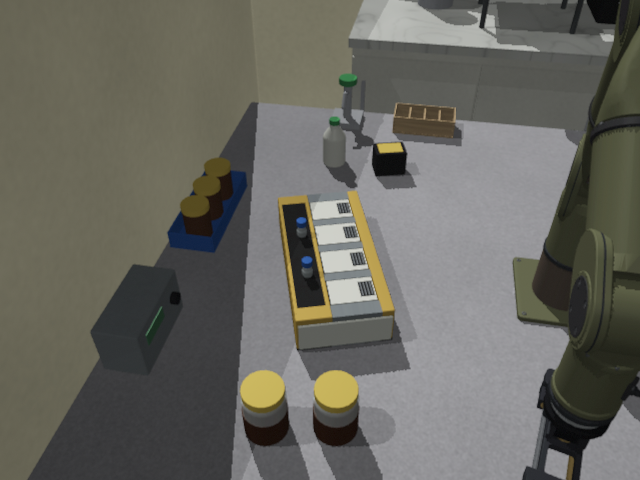

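The top view shows four white covers with dark pads at about (265,289), (298,280), (330,266) and (362,257), and vials at (270,240) and (318,224). The side view agrees. Next I fit the deck pose and check it against pad pixels.

```bash
cat > h.py <<'E'
from plant import r
import cv2,numpy as np
def cam(c):
    k=r.get_calibration(c);return np.array(k["intrinsics"]),np.array(k["eye"]),np.array(k["rotation"]),k
def proj(c,P):
    K,e,R,_=cam(c);p=(np.atleast_2d(P)-e)@R*[1,-1,-1];p=p@K.T;return p[:,:2]/p[:,2:]
def back(c,uv,z):
    K,e,R,_=cam(c);uv=np.atleast_2d(uv).astype(float)
    d=(np.c_[uv,np.ones(len(uv))]@np.linalg.inv(K).T*[1,-1,-1])@R.T
    return e+d*((z-e[2])/d[:,2])[:,None]
E
python3 - <<'E'
from h import *
print(cam("top")[3].keys())
for c in("top","side"):
    g=r.snapshot(c)
    s=r.silhouettes(c,"cover_1")
    P=[]
    for d in s:
        m=d["pixels"]; v,u=np.nonzero(m)
        q=back(c,np.c_[u,v],.095)[:,:2]
        dark=g[v,u].max(1)<120
        print(c,round(d["confidence"],2),len(u),"cover",q.mean(0).round(4),"pad",q[dark].mean(0).round(4) if dark.any() else None,dark.sum(), "rect",[np.round(x,3) for x in cv2.minAreaRect(q.astype(np.float32)*1000)])
cov=np.array([[.47,.17],[.5025,.077],[.537,-.012],[.565,-.101]])
im=r.snapshot("top")
E
```

```text
dict_keys(['intrinsics', 'eye', 'rotation'])Traceback (most recent call last):
  File "<stdin>", line 9, in <module>
  File "h.py", line 9, in back
    d=(np.c_[uv,np.ones(len(uv))]@np.linalg.inv(K).T*[1,-1,-1])@R.T
      ~~~~~~~~~~~~~~~~~~~~~~~~~~~~~~~~~~~~~~~~~~~~~~~~~~~~~~~~~^~~~
ValueError: matmul: Input operand 1 has a mismatch in its core dimension 0, with gufunc signature (n?,k),(k,m?)->(n?,m?) (size 4 is different from 3)
```

```bash
sed -i 's/np.array(k\["rotation"\])/Rotation.from_quat(k["rotation"]).as_matrix()/; 1i from scipy.spatial.transform import Rotation' h.py
python3 - <<'E'
from h import *
for c in("top","side"):
    g=r.snapshot(c)
    for d in r.silhouettes(c,"cover_1"):
        v,u=np.nonzero(d["pixels"])
        q=back(c,np.c_[u,v],.095)[:,:2]
        dark=g[v,u].max(1)<120
        print(c,round(d["confidence"],2),len(u),"cover",q.mean(0).round(4),"pad",q[dark].mean(0).round(4) if dark.any() else None,dark.sum(), "rect",[np.round(x,1) for x in cv2.minAreaRect(q.astype(np.float32)*1000)])
print(back("top",[[265,289],[298,280],[330,266],[362,257]],.095).round(3), proj("top",[[.538,.046,.095]]))
E
```

```text
top 0.86 862 cover [0.5047 0.0797] pad [0.4733 0.0687] 102 rect [array([504.9,  78.8]), array([99.3, 71.3]), np.float64(18.8)]
top 0.77 841 cover [ 0.5361 -0.0102] pad [ 0.5048 -0.0222] 107 rect [array([535.9, -11.1]), array([99.1, 70. ]), np.float64(19.2)]
top 0.74 859 cover [ 0.566  -0.1017] pad [ 0.5356 -0.113 ] 108 rect [array([ 566.2, -101.8]), array([100.3,  70.2]), np.float64(18.9)]
top 0.59 908 cover [0.4738 0.1706] pad [0.4423 0.1596] 112 rect [array([474.9, 170.1]), array([102.4,  72.9]), np.float64(19.4)]
side 0.78 786 cover [ 0.5375 -0.012 ] pad [ 0.5071 -0.0234] 129 rect [array([537.1, -13.3]), array([99.5, 72.3]), np.float64(18.6)]
side 0.77 708 cover [ 0.5683 -0.1038] pad [ 0.5391 -0.115 ] 106 rect [array([ 568.5, -104.2]), array([102.1,  72.9]), np.float64(19.0)]
side 0.7 1123 cover [0.4748 0.1696] pad [0.4453 0.1585] 182 rect [array([474.5, 168.5]), array([101.4,  72.6]), np.float64(18.6)]
side 0.58 930 cover [0.5053 0.0787] pad [0.4761 0.0674] 153 rect [array([505.8,  77.7]), array([99.7, 72.6]), np.float64(18.7)]
[[ 0.44   0.16   0.095]
 [ 0.463  0.068  0.095]
 [ 0.5   -0.022  0.095]
 [ 0.524 -0.112  0.095]] [[305.5780273  253.27915943]]
```

>>> play_rows(translation=[[0,0,0],[0,0,0],[0,0,0],[0,0,0],[-0.0112,-0.0433,0],[-0.0112,-0.0433,0],[-0.0112,-0.0433,0],[-0.0112,-0.0433,0],[-0.0112,-0.0433,0],[-0.0112,-0.0433,0],[-0.0112,-0.0433,0],[-0.0112,-0.0433,0],[-0.0112,-0.0433,0],[-0.0112,-0.0433,0],[-0.0112,-0.0433,0],[-0.0112,-0.0433,0],[0,0,0],[0,0,0]], delta_rot=[[0,0,-8.2],[0,0,-8.2],[0,0,-8.2],[0,0,-8.2],[0,0,0],[0,0,0],[0,0,0],[0,0,0],[0,0,0],[0,0,0],[0,0,0],[0,0,0],[0,0,0],[0,0,0],[0,0,0],[0,0,0],[0,0,0],[0,0,0]], grip=[-1,-1,-1,-1,-1,-1,-1,-1,-1,-1,-1,-1,-1,-1,-1,-1,-1,-1], squeeze=5)

```text
clock: 3.35
tool_pos: [0.4449, 0.1605, 0.3028]
eef_rot: [-0.166, 0.986, 0.0, 0.0]
contact_force: [0.5, -0.5, -0.5]
opening: 0.004
finger_force: 0.0
```

```bash
cat >> h.py <<'E'
PAD=np.array([[.444,.159],[.4745,.068],[.505,-.023],[.536,-.114]])
def rep():
    s=r.get_state();R=Rotation.from_quat(s["eef_rot"]).as_matrix();p=np.array(s["tool_pos"])
    print("t",round(s["clock"],2),"p",p.round(4),"toolx ang",np.degrees(np.arctan2(R[1,0],R[0,0])).round(1),"tz",R[:,2].round(3),"F",np.round(s["contact_force"],1),"op",round(s["opening"],3))
    for i,q in enumerate(PAD):
        print(i+1,"tool move to 15mm over pad",(R.T@(np.r_[q,.174]-p)).round(4))
E
python3 -c "
from h import *
rep()"
```

```text
t 3.35 p [0.4449 0.1605 0.3028] toolx ang -160.9 tz [ 0.     0.001 -1.   ] F [ 0.5 -0.5 -0.5] op 0.004
1 tool move to 15mm over pad [ 0.0014 -0.0012  0.1288]
2 tool move to 15mm over pad [ 0.0023 -0.0972  0.1288]
3 tool move to 15mm over pad [ 0.0032 -0.1932  0.1287]
4 tool move to 15mm over pad [ 0.0037 -0.2893  0.1286]
```

>>> play_rows(translation=[[0.001,-0.001,0.03],[0,0,0.03],[0,0,0.03],[0,0,0.03],[0,0,0.015],[0,0,0.003],[0,0,0.002],[0,0,0.001],[0,0,0.001],[0,0,0],[0,0,0]], delta_rot=[[0,0,0],[0,0,0],[0,0,0],[0,0,0],[0,0,0],[0,0,0],[0,0,0],[0,0,0],[0,0,0],[0,0,0],[0,0,0]], grip=[-1,-1,-1,-1,-1,-1,-1,-1,-1,-1,-1])

```text
clock: 4.72
tool_pos: [0.4446, 0.1586, 0.1608]
eef_rot: [-0.165, 0.986, 0.0, 0.0]
contact_force: [-1.3, -0.3, 0.4]
opening: 0.005
finger_force: 0.0
```

>>> play_rows(translation=[[0,0,0.001],[0,0,0.001],[0,0,0.001],[0,0,0]], delta_rot=[[0,0,0],[0,0,0],[0,0,0],[0,0,0]], grip=[-1,-1,-1,-1])

```text
clock: 5.22
tool_pos: [0.4445, 0.1586, 0.1588]
eef_rot: [-0.166, 0.986, -0.0, 0.001]
contact_force: [-1.5, -0.5, 14.5]
opening: 0.003
finger_force: 7.4
```

>>> play_rows(translation=[[0,0,-0.015],[0.0003,-0.032,0],[0.0003,-0.032,0],[0.0003,-0.032,0],[0,0,0.01],[0,0,0.003],[0,0,0.001],[0,0,0.001],[0,0,0],[0,0,0]], delta_rot=[[0,0,0],[0,0,0],[0,0,0],[0,0,0],[0,0,0],[0,0,0],[0,0,0],[0,0,0],[0,0,0],[0,0,0]], grip=[-1,-1,-1,-1,-1,-1,-1,-1,-1,-1])

```text
clock: 6.48
tool_pos: [0.4745, 0.0683, 0.1588]
eef_rot: [-0.167, 0.986, -0.001, 0.0]
contact_force: [-2.3, -2.0, 15.4]
opening: 0.007
finger_force: 7.4
```

Cover 2 is firm too.

>>> play_rows(translation=[[0,0,-0.015],[0.0003,-0.032,0],[0.0003,-0.032,0],[0.0003,-0.032,0],[0,0,0.01],[0,0,0.003],[0,0,0.001],[0,0,0.001],[0,0,0],[0,0,0]], delta_rot=[[0,0,0],[0,0,0],[0,0,0],[0,0,0],[0,0,0],[0,0,0],[0,0,0],[0,0,0],[0,0,0],[0,0,0]], grip=[-1,-1,-1,-1,-1,-1,-1,-1,-1,-1])

```text
clock: 7.72
tool_pos: [0.5048, -0.0216, 0.1588]
eef_rot: [-0.167, 0.986, -0.0, -0.0]
contact_force: [-3.0, -0.4, 13.4]
opening: 0.004
finger_force: 6.7
```

>>> play_rows(translation=[[0,0,-0.015],[0.0003,-0.032,0],[0.0003,-0.032,0],[0.0003,-0.032,0],[0,0,0.01],[0,0,0.003],[0,0,0.001],[0,0,0.001],[0,0,0],[0,0,0]], delta_rot=[[0,0,0],[0,0,0],[0,0,0],[0,0,0],[0,0,0],[0,0,0],[0,0,0],[0,0,0],[0,0,0],[0,0,0]], grip=[-1,-1,-1,-1,-1,-1,-1,-1,-1,-1])

```text
clock: 8.98
tool_pos: [0.5362, -0.1136, 0.1579]
eef_rot: [-0.166, 0.986, 0.0, 0.0]
contact_force: [-1.2, 0.9, 2.8]
opening: 0.009
finger_force: 1.5
```

Cover 4 gives way at 3 N where the others bore about 14 N, so I push it down slowly.

>>> play_rows(translation=[[0,0,0.0015],[0,0,0.0015],[0,0,0.0015],[0,0,0.0015],[0,0,0.0015],[0,0,0.0015],[0,0,0.0015],[0,0,0.0015],[0,0,0.0015],[0,0,0.0015],[0,0,0.0015],[0,0,0.0015]], delta_rot=[[0,0,0],[0,0,0],[0,0,0],[0,0,0],[0,0,0],[0,0,0],[0,0,0],[0,0,0],[0,0,0],[0,0,0],[0,0,0],[0,0,0]], grip=[-1,-1,-1,-1,-1,-1,-1,-1,-1,-1,-1,-1])

```text
clock: 10.48
tool_pos: [0.5367, -0.115, 0.14]
eef_rot: [-0.165, 0.986, -0.0, 0.001]
contact_force: [-0.7, -0.1, 5.1]
opening: 0.003
finger_force: 2.2
```

>>> play_rows(translation=[[0,0,0.0015],[0,0,0.0015],[0,0,0.0015],[0,0,0.0015],[0,0,0.0015],[0,0,0.0015],[0,0,0.0015],[0,0,0.0015],[0,0,0.0015],[0,0,0]], delta_rot=[[0,0,0],[0,0,0],[0,0,0],[0,0,0],[0,0,0],[0,0,0],[0,0,0],[0,0,0],[0,0,0],[0,0,0]], grip=[-1,-1,-1,-1,-1,-1,-1,-1,-1,-1])

```text
clock: 11.72
tool_pos: [0.5358, -0.1144, 0.1259]
eef_rot: [-0.166, 0.986, 0.0, -0.0]
contact_force: [-2.0, -0.1, 2.2]
opening: 0.005
finger_force: 1.1
```

```bash
python3 - <<'E'
from h import *
rep()
g=r.snapshot("side");cv2.imwrite("pics/s2.png",cv2.resize(g[150:310,240:440],(800,640))[:600])
E
```

```text
t 11.72 p [ 0.5358 -0.1144  0.1259] toolx ang -160.9 tz [-0.001  0.    -1.   ] F [-2.  -0.1  2.2] op 0.005
1 tool move to 15mm over pad [-0.0025  0.2884 -0.048 ]
2 tool move to 15mm over pad [-0.0016  0.1924 -0.048 ]
3 tool move to 15mm over pad [-0.0007  0.0964 -0.048 ]
4 tool move to 15mm over pad [-0.0002  0.0003 -0.0481]
```

View pics/s2.png

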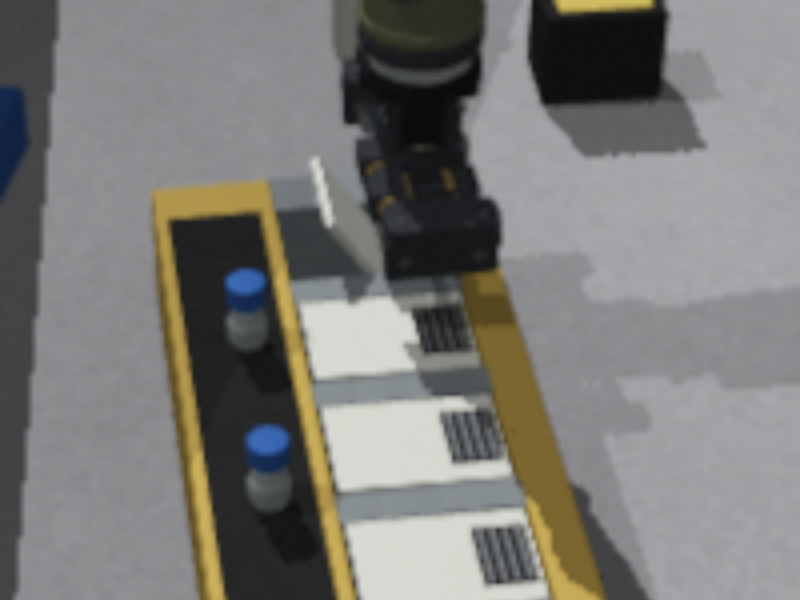

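The cover stands steep at crop pixels (315,160)–(380,270), roughly 50° or more, and its neighbours look closed. I'll back off 3 mm towards the robot and lift straight out.

>>> play_rows(translation=[[0.002,0,-0.001],[0.001,0,-0.003],[0,0,-0.008],[0,0,-0.015],[0,0,-0.03],[0,0,-0.04],[0,0,-0.04],[0.04,0,-0.03],[0.04,0,0],[0.03,0,0],[0,0,0],[0,0,0]], delta_rot=[[0,0,0],[0,0,0],[0,0,0],[0,0,0],[0,0,0],[0,0,0],[0,0,0],[0,0,0],[0,0,0],[0,0,0],[0,0,0],[0,0,0]], grip=[-1,-1,-1,-1,-1,-1,-1,-1,-1,-1,-1,-1])

```text
clock: 13.28
tool_pos: [0.4305, -0.151, 0.294]
eef_rot: [-0.166, 0.986, -0.0, 0.001]
contact_force: [-0.4, 0.1, 0.3]
opening: 0.007
finger_force: 0.0
```

```bash
python3 - <<'E'
from h import *
s=r.get_state();print(s["clock"],np.round(s["tool_pos"],3),np.round(s["contact_force"],1))
g=r.snapshot("side");cv2.imwrite("pics/s3.png",cv2.resize(g[150:300,240:440],(800,600)))
# predicted image of far cover edge for various tilts
o=np.array([.567,-.103]);ex=np.array([.946,.324]);ey=np.array([-.324,.946])
for th in(.7,.8,.9,1.,1.1,1.2):
    e=[np.r_[o+ex*.05*np.cos(th)+ey*y,.092+.05*np.sin(th)] for y in(-.035,.035)]
    print(th,((proj("side",e)-[240,150])*4).round(0).tolist())
E
```

```text
13.275 [ 0.431 -0.151  0.294] [-0.4  0.1  0.3]
0.7 [[296.0, 172.0], [312.0, 239.0]]
0.8 [[302.0, 167.0], [317.0, 234.0]]
0.9 [[308.0, 162.0], [323.0, 229.0]]
1.0 [[314.0, 158.0], [330.0, 225.0]]
1.1 [[321.0, 154.0], [337.0, 221.0]]
1.2 [[328.0, 151.0], [344.0, 218.0]]
```

View pics/s3.png

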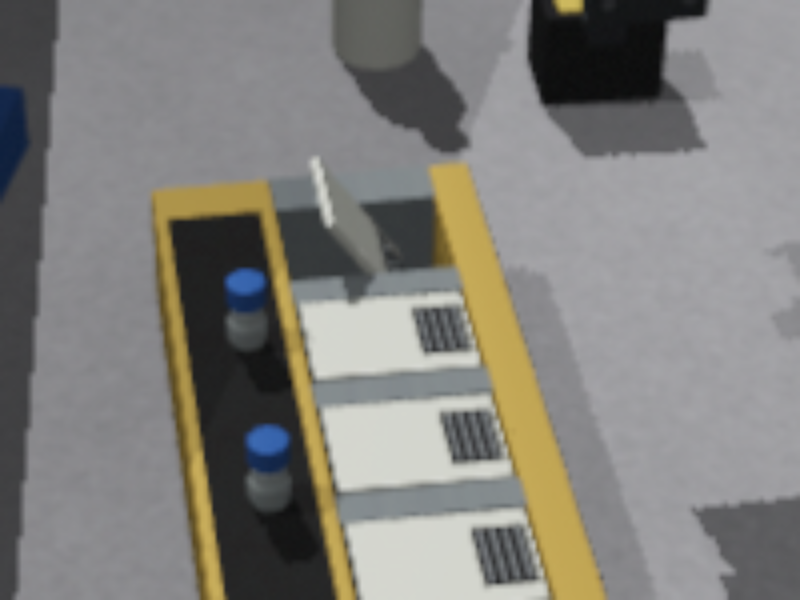

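The far edge of cover 4, at (312,160)–(327,226), matches a tilt of about 0.95 rad. The other covers are flush and the gripper is clear.

```bash
python3 -c "
from plant import r
print(r.finish_job())"
```

```text
the job is handed in; nothing more can be done
None
```

Cover 4 was over the empty bay and now stands open at about 0.95 rad (54°, read from the side camera); the other covers looked closed, the fingers were clear, and the job is handed in (no verdict was returned).

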